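# Flip the stock tags to match the tin bins

## Task

The tin bins have been restocked and used since the status tags on the rack were last set: flip the hinged tags over with your fingertips so that the tag in front of every full bin (one with tins in it) lies with its green face up and the tag in front of the empty bin lies with its red face up, each resting on its stop. Only push the tags, gently; do not pinch or force them, and grip and lift nothing. Leave the tins in the bins, and the spanner and the bolt lying beside the rack, where they are.

Things in the scene. Friction and masses are not known exactly. Their poses are not given: they have to be found in the camera images.
- tag_1 (a joint): hinged tag: +0.785 = leaning to its bracket's -y (robot's right) on its stop, green face up; -0.785 = leaning to +y (left), red face up; 0 = upright. Past upright it falls to the other stop; under 1 N moves it. Slippery plastic plate 54 mm wide, 3.6 thick; free edge a black 6 mm bead 42 mm from the pin: at rest 30 mm above it and 30 mm aside, open below to a fingertip from outside
- tag_1_base: fixed steel bracket of that tag, 66 x 34 mm, on the rack's front deck; origin on the deck, 24 mm above the table. Its x points to the bin behind, y left, z up. Hinge pin along x, 24 mm above the origin; ears and stop wings reach 34 mm above the origin and 17 mm aside. Brackets stand 112 mm apart in any order; a tag belongs to the bin straight behind (centre 125 mm along +x)
- bin_1_floor (a point): centre of the inner floor of a blue open-fronted bin, 150 (x) x 100 x 62 mm, fixed on the rack behind the tags, axes as the brackets'. A full bin holds two lidded tins, one behind the other, an empty one nothing. Bins stand in any order
- tag_2 (a joint): hinged tag: +0.785 = leaning to its bracket's -y (robot's right) on its stop, green face up; -0.785 = leaning to +y (left), red face up; 0 = upright. Past upright it falls to the other stop; under 1 N moves it. Slippery plastic plate 54 mm wide, 3.6 thick; free edge a black 6 mm bead 42 mm from the pin: at rest 30 mm above it and 30 mm aside, open below to a fingertip from outside
- tag_2_base: fixed steel bracket of that tag, 66 x 34 mm, on the rack's front deck; origin on the deck, 24 mm above the table. Its x points to the bin behind, y left, z up. Hinge pin along x, 24 mm above the origin; ears and stop wings reach 34 mm above the origin and 17 mm aside. Brackets stand 112 mm apart in any order; a tag belongs to the bin straight behind (centre 125 mm along +x)
- bin_2_floor (a point): centre of the inner floor of a blue open-fronted bin, 150 (x) x 100 x 62 mm, fixed on the rack behind the tags, axes as the brackets'. A full bin holds two lidded tins, one behind the other, an empty one nothing. Bins stand in any order
- tag_3 (a joint): hinged tag: +0.785 = leaning to its bracket's -y (robot's right) on its stop, green face up; -0.785 = leaning to +y (left), red face up; 0 = upright. Past upright it falls to the other stop; under 1 N moves it. Slippery plastic plate 54 mm wide, 3.6 thick; free edge a black 6 mm bead 42 mm from the pin: at rest 30 mm above it and 30 mm aside, open below to a fingertip from outside
- tag_3_base: fixed steel bracket of that tag, 66 x 34 mm, on the rack's front deck; origin on the deck, 24 mm above the table. Its x points to the bin behind, y left, z up. Hinge pin along x, 24 mm above the origin; ears and stop wings reach 34 mm above the origin and 17 mm aside. Brackets stand 112 mm apart in any order; a tag belongs to the bin straight behind (centre 125 mm along +x)
- bin_3_floor (a point): centre of the inner floor of a blue open-fronted bin, 150 (x) x 100 x 62 mm, fixed on the rack behind the tags, axes as the brackets'. A full bin holds two lidded tins, one behind the other, an empty one nothing. Bins stand in any order
- tag_4 (a joint): hinged tag: +0.785 = leaning to its bracket's -y (robot's right) on its stop, green face up; -0.785 = leaning to +y (left), red face up; 0 = upright. Past upright it falls to the other stop; under 1 N moves it. Slippery plastic plate 54 mm wide, 3.6 thick; free edge a black 6 mm bead 42 mm from the pin: at rest 30 mm above it and 30 mm aside, open below to a fingertip from outside
- tag_4_base: fixed steel bracket of that tag, 66 x 34 mm, on the rack's front deck; origin on the deck, 24 mm above the table. Its x points to the bin behind, y left, z up. Hinge pin along x, 24 mm above the origin; ears and stop wings reach 34 mm above the origin and 17 mm aside. Brackets stand 112 mm apart in any order; a tag belongs to the bin straight behind (centre 125 mm along +x)
- bin_4_floor (a point): centre of the inner floor of a blue open-fronted bin, 150 (x) x 100 x 62 mm, fixed on the rack behind the tags, axes as the brackets'. A full bin holds two lidded tins, one behind the other, an empty one nothing. Bins stand in any order
- tin_1_mid (a point): centre of a loose aluminium sample tin with lid, 71 mm across, 47 mm high, standing in a bin; not to be moved
- tin_2_mid (a point): centre of a loose aluminium sample tin with lid, 58 mm across, 36 mm high, standing in a bin; not to be moved
- tin_3_mid (a point): centre of a loose aluminium sample tin with lid, 65 mm across, 42 mm high, standing in a bin; not to be moved
- tin_4_mid (a point): centre of a loose aluminium sample tin with lid, 58 mm across, 34 mm high, standing in a bin; not to be moved
- tin_5_mid (a point): centre of a loose aluminium sample tin with lid, 65 mm across, 42 mm high, standing in a bin; not to be moved
- tin_6_mid (a point): centre of a loose aluminium sample tin with lid, 58 mm across, 36 mm high, standing in a bin; not to be moved
- tag_1_edge (a point): middle of that tag's free edge, on the axis of its black bead; it moves with the tag
- tag_2_edge (a point): middle of that tag's free edge, on the axis of its black bead; it moves with the tag
- tag_3_edge (a point): middle of that tag's free edge, on the axis of its black bead; it moves with the tag
- tag_4_edge (a point): middle of that tag's free edge, on the axis of its black bead; it moves with the tag
- spanner_mid (a point): middle of a loose steel combination spanner, 251 mm long, 10 mm high, lying at the right of the table; not to be moved
- bolt_mid (a point): middle of a loose hexagon bolt, 90 mm long, 28 mm high, lying at the left of the rack; not to be moved

How it is judged (in metres and radians):
At the end, for the whole second after the job is handed in: Each of the three tags that stand in front of a bin with tins leans right with green up and the tag in front of the empty bin leans left with red up, each within 0.13 rad (8 degrees) of its stop; every tin is within 15 mm of where it stood (((horizontal distance between tag_1_base and bin_4_floor below 0.146 m and value of joint tag_1 below -0.65 rad) or (not (horizontal distance between tag_1_base and bin_4_floor below 0.146 m) and value of joint tag_1 above 0.65 rad)) and ((horizontal distance between tag_2_base and bin_4_floor below 0.146 m and value of joint tag_2 below -0.65 rad) or (not (horizontal distance between tag_2_base and bin_4_floor below 0.146 m) and value of joint tag_2 above 0.65 rad)) and ((horizontal distance between tag_3_base and bin_4_floor below 0.146 m and value of joint tag_3 below -0.65 rad) or (not (horizontal distance between tag_3_base and bin_4_floor below 0.146 m) and value of joint tag_3 above 0.65 rad)) and ((horizontal distance between tag_4_base and bin_4_floor below 0.146 m and value of joint tag_4 below -0.65 rad) or (not (horizontal distance between tag_4_base and bin_4_floor below 0.146 m) and value of joint tag_4 above 0.65 rad)) and distance of each of tin_1_mid, tin_2_mid, tin_3_mid, tin_4_mid, tin_5_mid, tin_6_mid from where it was at the start of the episode below 0.015 m); the robot touches nothing.
It fails at once if a tag or its bracket is pinched or forced (fingers press on it with more than 15 N) (contact force between the fingers and tag_1_base above 15 N or contact force between the fingers and tag_2_base above 15 N or contact force between the fingers and tag_3_base above 15 N or contact force between the fingers and tag_4_base above 15 N).
It fails at once if a tin is lifted or shifted by more than 15 mm (distance of any of tin_1_mid, tin_2_mid, tin_3_mid, tin_4_mid, tin_5_mid, tin_6_mid from where it was at the start of the episode above 0.015 m).
It fails at once if the spanner or the bolt is moved by more than 20 mm (distance of any of spanner_mid, bolt_mid from where it was at the start of the episode above 0.02 m).
It also fails if it takes over 48 s, if anything falls off the work surface, if the arm or the gripper's body presses on something with over 40 N, if the wrist force passes 120 N, or if a joint passes its speed limit or range.

## Robot

A 6-joint arm with a two-finger parallel gripper is mounted at the origin on a cart in front of the work surface, level with it; the furniture and walls round the work are solid. World frame = base frame: x ahead of the robot, y to its left, z up, the work surface at z = 0. Lengths are in mm, angles in rad, forces in N, time in s.
With the tool pointing down it reaches from about 325 to 875 mm from the base axis. Payload 4.4 kg.
Tool frame: the origin (TCP) lies midway between the tips of the shut fingers; the grasp point (between the pads) lies 19 mm behind it; z points along the fingers, y is the line along which they close (so a half turn about z gives the same grasp; the last joint's range is limited). The gripper opens to 85 mm and grips with 20 to 120 N. Pads are 22 mm wide; open, the fingers measure 114 mm over their backs; the gripper's body (76 mm by 85 mm) begins 54 mm behind the grasp point. The pads swing forward as they close: fully open they stand 13 mm farther back than shut.
Start: joints at [-1.315, 0.207, 1.542, -0, 1.393, -0.15], TCP at [226.972, -528.31, 231.282] pointing down, gripper open.
Joint ranges: [-2.73, 2.73], [-0.86, 2.22], [0.23, 2.46], [-1.11, 4.25], [0.08, 2.63], [-2.82, 2.82]. Speed limits (rad/s): [2.79, 2.79, 3.14, 3.14, 3.14, 3.14].

## Interface

Orientations are given as a unit quaternion [w, x, y, z].
In Python, from cell import sense, grab_frame, camera_model, close_job, boxes_of, cut_out gives the robot as it stands.
- The arm moves only by the shell command python3 -m jog 'ROWS' [FORCE]. ROWS is text: rows parted by semicolons, each of 7 numbers parted by spaces: the opening, from -1 (shut) to 1 (fully open), so that 0 is half open, then the shift along the tool's x, y, z in m, then the turn, a rotation vector about the tool's x, y, z in degrees. A call has 1 to 10 rows; each row is the pose to reach, as a shift and turn from the pose commanded when the call began, along the tool's axes at that moment; what a row does not reach only later rows make up. A row lasts 1/10 s, in which the tool goes at most 50 mm and 8.59 degrees, less where a joint would pass 70% of its speed; a pose out of reach is approached as far as the arm can. A call with a gripper value outside its range is refused whole. The fingers move at their own pace and stop on an object; FORCE is the grip in N (left out, the last holds). Time passes only in rows, so rows that repeat a pose let the fingers close. It gives the time, the measured TCP pose, the force, the opening and the grip force at its end, in the units of the state.
- sense(): the state, without advancing time (a new reading comes with each control period).
- grab_frame(name): name is "scene" or "top" or "wrist"; returns (picture, depth): 384x512x3 uint8, red, green, blue; 384x512 float32, mm along the optical axis (not along the pixel's ray), 0 where there is no reading.
- camera_model(name): a dict with "fovy" (degrees; the focal length in pixels is half the picture's height over the tangent of half this angle, whatever the lens; pixels are square), "cx", "cy" (the principal point, pixels), "R" (3x3) and "t" (3): a world point X has camera coordinates R X + t. Camera axes: x right, y down, z forward; pixel columns grow to the right and rows downward; lengths in mm; the calibration is good to about 2 mm. A picture is of the moment at which its call begins: read the wrist's pose just before it. camera_model takes no time and is no camera call; for the wrist camera it gives the pose at the moment of the call.
- close_job(): hands the job in; it is judged then, once.
Trained networks look in the newest picture that a camera, given by its name, has taken for a name from the list of things; names that differ only in an ending like _2 or _b are one class to them, and where a whole thing is asked for, a point or a joint stands for the part that bears it (a point fixed in the world has none). Each returns a list of dicts, best first, with "p" (0 to 1); they miss things now and then, are a little off and sometimes report something else, mostly with a low value. They report only what shows in the picture. A call takes as long as a camera call.
- boxes_of(label, camera): "bbox" ([centre column, centre row, width, height] in pixels, round what is visible of it).
- cut_out(label, camera): "mask" (384x512 bool, what is visible of it) and "bbox" ([centre column, centre row, width, height] in pixels, round what is visible of it).
The state is a dict: "t": time; "q": joint angles; "joint_velocities": joint speeds; "joint_efforts": joint torques, N m; "ee_pos": TCP position; "tcp_rot": TCP orientation; "ft_force": force on the tool from outside, world axes, zero at the start; "wrist_torque": the same for the moment, N m; "gripper_width": finger opening in mm; "grip_force": force on a finger pad.
Only numpy, scipy, OpenCV 4.12 (cv2) and the standard library are available. Lean on these libraries where they do the work, as an engineer would, in place of code of your own. Each camera call takes 0.05 s, during which the arm holds its last target. There are 200 camera calls.

## Working session

There is one attempt and no reset: what is moved stays moved. The work goes in short steps, Python scripts to look and compute and a shell command to move; the robot and the scene stay as the last step left them, time stands still between calls to the robot, and variables do not carry over. Pictures are saved under pics/ and viewed, at most 10 in all, crops included, and the job is handed in when it is done.

```bash
mkdir -p pics; cat > h.py <<'E'
import numpy as np,cv2
from cell import *
def cam(n):
    m=camera_model(n); f=192/np.tan(np.radians(m["fovy"])/2)
    return f,m["cx"],m["cy"],np.array(m["R"]),np.array(m["t"])
def world(n,d):
    f,cx,cy,R,t=cam(n); v,u=np.mgrid[0:384,0:512]
    P=np.stack([(u-cx)/f*d,(v-cy)/f*d,d],-1)
    return (P-t)@R
def proj(n,X):
    f,cx,cy,R,t=cam(n);c=R@np.array(X)+t
    return f*c[0]/c[2]+cx,f*c[1]/c[2]+cy
E
python3 - <<'E'
from h import *
for n in("top","scene"):
    p,d=grab_frame(n); W=world(n,d); np.savez(n,p=p,W=W,d=d)
    cv2.imwrite(f"pics/{n}.png",cv2.resize(p[:,:,::-1],(800,600)))
    for l in("tag_1_base","tag_1","bin_1_floor","tin_1_mid","spanner_mid","bolt_mid"):
        for r in cut_out(l,n)[:8]:
            m=r["mask"]&(d>0)
            if r["p"]>.3: print(n,l,round(r["p"],2),np.round(r["bbox"]),np.round(np.median(W[m],0)) if m.any() else "")
print(sense())
E
```

```text
top tag_1_base 0.74 [233. 236.  12.  21.] [453.  49.  56.]
top tag_1 0.65 [234. 236.  12.  13.] [457.  40.  66.]
top tag_1 0.63 [147. 196.   9.  24.] [576. 343.  17.]
top tag_1 0.59 [194. 228.  12.  19.] [472. 182.  66.]
top tag_1 0.52 [289. 241.   9.  14.] [ 433. -152.   65.]
top tag_1 0.45 [258. 239.  11.  17.] [447. -41.  66.]
top bin_1_floor 0.71 [202. 196.  39.  47.] [591. 150.  20.]
top bin_1_floor 0.67 [231. 236.  13.  20.] [453.  49.  57.]
top tin_1_mid 0.89 [204. 186.  21.  23.] [625. 147.  58.]
top spanner_mid 0.87 [362. 218.  15.  66.] [ 517. -416.    6.]
top spanner_mid 0.32 [193. 228.  19.  21.] [468. 183.  65.]
top bolt_mid 0.55 [148. 197.  12.  22.] [583. 342.  18.]
scene tag_1_base 0.74 [276. 232.  26.  31.] [456.  48.  51.]
scene tag_1 0.68 [278. 213.  17.  18.] [529. -57.  46.]
scene tag_1 0.59 [280. 228.  24.  24.] [455.  38.  66.]
scene tag_1 0.51 [240. 248.  21.  16.] [465. 195.  78.]
scene bin_1_floor 0.68 [217. 237.  52.  50.] [579. 143.  40.]
scene bin_1_floor 0.36 [277. 213.  18.  18.] [529. -56.  46.]
scene tin_1_mid 0.7 [206. 230.  24.  19.] [619. 152.  59.
[... 198 characters left out ...]
, 'q': array([-1.31547778e+00,  2.06558412e-01,  1.54144693e+00, -2.70132106e-06,
        1.39350710e+00, -1.50480164e-01]), 'joint_velocities': array([-0.0015095 , -0.00044669, -0.00030695, -0.00097034,  0.00023198,
       -0.00085356]), 'joint_efforts': array([-5.44041395e-04, -3.82924139e+01, -2.91894937e+01, -2.69773682e-04,
        7.05792536e-04, -5.63824997e-06]), 'ee_pos': array([ 226.98923753, -528.33030366,  231.33053484]), 'tcp_rot': array([4.01223078e-05, 9.79486397e-01, 2.01510287e-01, 7.73779789e-07]), 'ft_force': array([-0.30103459, -0.81561626, -0.3141127 ]), 'wrist_torque': array([-0.00124468, -0.04543382,  0.01279973]), 'grip_force': 0.0, 'gripper_width': 85.33693368376241}
```

```bash
python3 - <<'E'
import numpy as np,cv2
p=np.load("top.npz")["p"][150:270,130:390]
cv2.imwrite("pics/topc.png",cv2.resize(p[:,:,::-1],(800,369),interpolation=cv2.INTER_CUBIC))
p=np.load("scene.npz")["p"][150:290,180:380]
cv2.imwrite("pics/scenec.png",cv2.resize(p[:,:,::-1],(800,560),interpolation=cv2.INTER_CUBIC))
E
```

```text
(no output)
```

View pics/topc.png

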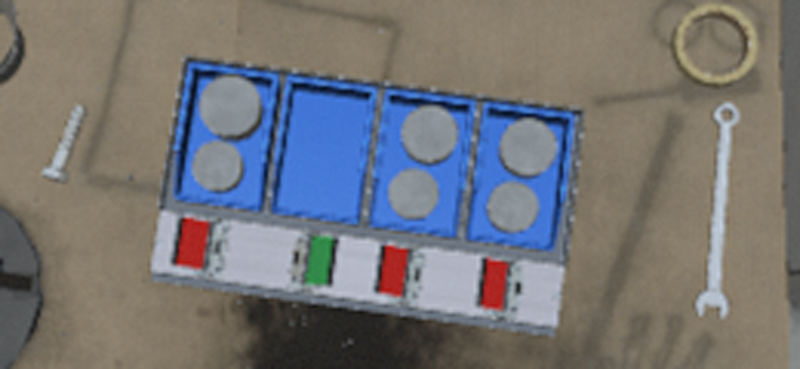

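View pics/scenec.png

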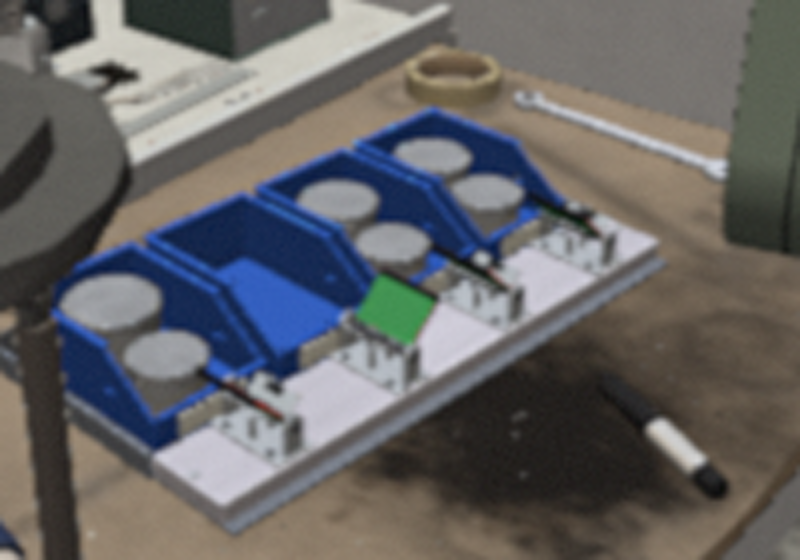

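All four tags are wrong: 1, 3 and 4 (from the left) show red in front of full bins, and 2 shows green in front of the empty bin. Bins 1, 3 and 4 hold two tins each, and the second from the left (crop px 325,150) is empty.

```bash
cat > meas.py <<'E'
from h import *
def meas(p,W):
    h=cv2.cvtColor(p,cv2.COLOR_RGB2HSV); z=W[...,2]
    s=(h[...,1]>130)&(h[...,2]>60)&(z>40)&(z<95)&(W[...,0]<520)&(W[...,0]>380)
    out=[]
    for c,m in(("R",s&((h[...,0]<10)|(h[...,0]>170))),("G",s&(h[...,0]>45)&(h[...,0]<80))):
        n,l,st,_=cv2.connectedComponentsWithStats(m.astype(np.uint8))
        for i in range(1,n):
            if st[i,4]>25:
                Q=W[l==i]; out.append((c,st[i,4],Q.mean(0),np.percentile(z[l==i],[3,97])))
    return sorted(out,key=lambda o:-o[2][1])
E
python3 - <<'E'
from meas import *
f=np.load("top.npz");W=f["W"]
o=meas(f["p"],W)
for r in o: print(r[0],r[1],r[2].round(1),r[3].round())
h=cv2.cvtColor(f["p"],cv2.COLOR_RGB2HSV)
# deck: white, z~24
m=(h[...,1]<40)&(h[...,2]>150)&(abs(W[...,2]-24)<6)&(W[...,0]<530)&(W[...,0]>360)&(abs(W[...,1])<300)
c=W[m][:,:2].astype(np.float32);print(m.sum(),cv2.minAreaRect(c),np.median(W[m][:,2]))
E
```

```text
R 128 [471.7 181.1  65. ] [51. 80.]
G 99 [456.6  39.3  66.4] [55. 80.]
R 114 [446.9 -42.   63.8] [50. 77.]
R 103 [ 435.2 -153.2   64.1] [52. 76.]
1518 ((450.62017822265625, -0.4252471923828125), (464.167724609375, 69.3338851928711), 83.83592224121094) 23.468950599465877
```

```bash
python3 -m jog '-1 0.036 -0.030 0 0 0 -6; -1 0.072 -0.060 0 0 0 -12; -1 0.108 -0.090 0 0 0 -18; -1 0.144 -0.120 0 0 0 -24; -1 0.180 -0.150 0 0 0 -30; -1 0.216 -0.180 0 0 0 -36; -1 0.252 -0.210 0 0 0 -42; -1 0.288 -0.240 0 0 0 -48; -1 0.324 -0.270 0 0 0 -54; -1 0.360 -0.300 0 0 0 -60.5' 30
python3 -m jog '-1 0 0 0 0 0 0;-1 0 0 0 0 0 0'
python3 - <<'E'
from h import *
s=sense();print(s['t'],s['ee_pos'],s['tcp_rot'],s['gripper_width'])
from meas import *
p,d=grab_frame("wrist");W=world("wrist",d)
for r in meas(p,W): print(r[0],r[1],r[2].round(1),r[3].round())
cv2.imwrite("pics/w1.png",p[:,:,::-1])
E
```

```text
t: 1.7
ee_pos: [440.0, -108.8, 231.7]
tcp_rot: [0.001, 0.743, 0.669, 0.0]
ft_force: [0.3, 0.0, -0.7]
gripper_width: 0.1
grip_force: 0.0
t: 1.9
ee_pos: [439.6, -109.6, 231.4]
tcp_rot: [0.0, 0.744, 0.668, -0.0]
ft_force: [-0.5, -0.2, -0.4]
gripper_width: 0.2
grip_force: 0.0
1.9 [ 439.56656597 -109.6486228   231.39938385] [ 2.22475880e-04  7.43739387e-01  6.68469618e-01 -2.12232966e-04] 0.15904442379376685
G 1413 [455.9  36.9  65.1] [53. 76.]
R 1332 [446.7 -44.1  66.9] [55. 80.]
R 563 [ 434.3 -155.9   66.5] [54. 77.]
```

View pics/w1.png

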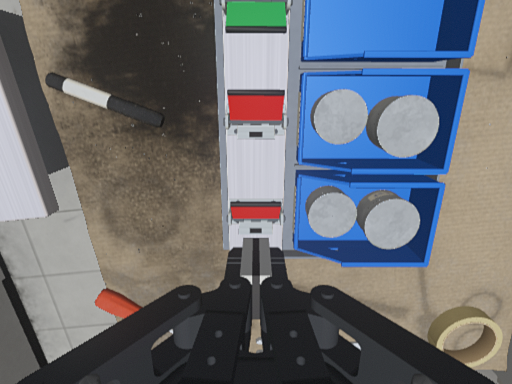

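The wrist view shows green tag 2 (255,14), red tags 3 (257,108) and 4 (257,212), and the shut fingertips (257,240) aligned with the deck. I'll descend left of tag 4.

```bash
python3 -m jog '-1 0 0 0.04 0 0 0;-1 0 0 0.08 0 0 0;-1 -0.001 0 0.115 0 0 0;-1 -0.001 0 0.145 0 0 0;-1 -0.001 0 0.162 0 0 0;-1 -0.001 0 0.162 0 0 0'
python3 -m jog '-1 -0.008 0 0 0 0 0;-1 -0.016 0 0 0 0 0;-1 -0.022 0 0 0 0 0;-1 -0.028 0 0 0 0 0;-1 -0.034 0 0 0 0 0;-1 -0.040 0 0 0 0 0;-1 -0.046 0 0 0 0 0;-1 -0.052 0 0 0 0 0;-1 -0.058 0 0 0 0 0;-1 -0.058 0 0 0 0 0'
python3 -m jog '-1 0.005 0 -0.02 0 0 0;-1 0.01 0 -0.05 0 0 0;-1 0.05 0 -0.09 0 0 0;-1 0.09 0 -0.09 0 0 0'
python3 - <<'E'
from meas import *
p,d=grab_frame("top");W=world("top",d)
for r in meas(p,W): print(r[0],r[1],r[2].round(1),r[3].round())
E
```

```text
t: 2.55
ee_pos: [436.1, -112.2, 66.6]
tcp_rot: [-0.003, 0.746, 0.666, -0.001]
ft_force: [-1.2, 0.0, 0.5]
gripper_width: -0.3
grip_force: 0.0
t: 3.55
ee_pos: [433.0, -170.0, 69.3]
tcp_rot: [0.0, 0.745, 0.667, -0.0]
ft_force: [-0.0, -0.1, 1.2]
gripper_width: 0.3
grip_force: 0.0
t: 3.95
ee_pos: [446.3, -81.2, 164.1]
tcp_rot: [0.005, 0.746, 0.666, 0.002]
ft_force: [0.5, 0.4, -0.1]
gripper_width: 0.5
grip_force: 0.0
R 128 [471.7 181.2  64.6] [51. 78.]
G 99 [456.7  39.3  66.2] [52. 80.]
R 46 [432.  -39.5  64.6] [51. 78.]
G 112 [ 431.9 -183.4   66.4] [53. 79.]
```

```bash
python3 -m jog '-1 0.03 0 0 0 0 0;-1 0.06 0 0 0 0 0;-1 0.0785 0 0 0 0 0;-1 0.0785 0 0 0 0 0;-1 0.0785 0 0.03 0 0 0;-1 0.0785 0 0.06 0 0 0;-1 0.0785 0 0.08 0 0 0;-1 0.0785 0 0.09 0 0 0;-1 0.0785 0 0.09 0 0 0'
python3 -m jog '-1 -0.008 0 0 0 0 0;-1 -0.016 0 0 0 0 0;-1 -0.022 0 0 0 0 0;-1 -0.028 0 0 0 0 0;-1 -0.034 0 0 0 0 0;-1 -0.040 0 0 0 0 0;-1 -0.046 0 0 0 0 0;-1 -0.052 0 0 0 0 0;-1 -0.056 0 0 0 0 0;-1 -0.056 0 0 0 0 0'
python3 -m jog '-1 0.02 0 0 0 0 0;-1 0.04 0 0 0 0 0;-1 0.056 0 0 0 0 0;-1 0.064 0 0 0 0 0;-1 0.071 0 0 0 0 0;-1 0.078 0 0 0 0 0;-1 0.084 0 0 0 0 0;-1 0.090 0 0 0 0 0;-1 0.096 0 0 0 0 0;-1 0.102 0 0 0 0 0'
python3 -m jog '-1 0.006 0 0 0 0 0;-1 0.010 0 0 0 0 0;-1 0.010 0 0 0 0 0;-1 0.005 0 -0.03 0 0 0;-1 0 0 -0.06 0 0 0;-1 0 0 -0.09 0 0 0'
python3 - <<'E'
from meas import *
p,d=grab_frame("top");W=world("top",d)
for r in meas(p,W): print(r[0],r[1],r[2].round(1),r[3].round())
E
```

```text
t: 4.9
ee_pos: [449.8, -2.0, 67.8]
tcp_rot: [-0.001, 0.745, 0.667, -0.001]
ft_force: [-0.2, 0.4, -1.3]
gripper_width: 0.1
grip_force: 0.0
t: 5.9
ee_pos: [445.1, -57.9, 69.3]
tcp_rot: [0.0, 0.745, 0.667, -0.0]
ft_force: [0.7, -0.0, -0.2]
gripper_width: -0.1
grip_force: 0.0
t: 6.9
ee_pos: [456.3, 44.4, 69.3]
tcp_rot: [-0.0, 0.745, 0.667, 0.0]
ft_force: [-0.7, -0.3, 0.2]
gripper_width: -0.2
grip_force: 0.0
t: 7.5
ee_pos: [455.8, 43.5, 160.0]
tcp_rot: [-0.0, 0.745, 0.667, -0.0]
ft_force: [-0.4, -0.3, 0.3]
gripper_width: -0.5
grip_force: 0.0
R 79 [472.7 186.   69.8] [60. 80.]
G 108 [443.8 -72.6  66.7] [53. 82.]
G 115 [ 433.  -183.4   65.5] [51. 78.]
```

```bash
python3 -m jog '-1 0.045 0 0 0 0 0;-1 0.09 0 0 0 0 0;-1 0.135 0 0 0 0 0;-1 0.18 0 0 0 0 0;-1 0.18 0 0 0 0 0;-1 0.18 0 0.03 0 0 0;-1 0.18 0 0.06 0 0 0;-1 0.18 0 0.08 0 0 0;-1 0.18 0 0.09 0 0 0;-1 0.18 0 0.09 0 0 0'
python3 -m jog '-1 -0.008 0 0 0 0 0;-1 -0.016 0 0 0 0 0;-1 -0.022 0 0 0 0 0;-1 -0.028 0 0 0 0 0;-1 -0.034 0 0 0 0 0;-1 -0.040 0 0 0 0 0;-1 -0.046 0 0 0 0 0;-1 -0.052 0 0 0 0 0;-1 -0.057 0 0 0 0 0;-1 -0.057 0 0 0 0 0'
python3 -m jog '-1 0.005 0 -0.03 0 0 0;-1 0.01 0 -0.07 0 0 0;-1 0.05 0 -0.11 0 0 0;-1 0.09 0 -0.15 0 0 0;-1 0.13 0 -0.15 0 0 0;-1 0.15 0 -0.15 0 0 0;-1 0.15 0 -0.15 0 0 0;-1 0.15 0 -0.15 0 0 0'
python3 - <<'E'
from meas import *
p,d=grab_frame("top");W=world("top",d)
for r in meas(p,W): print(r[0],r[1],r[2].round(1),r[3].round())
cv2.imwrite("pics/top2.png",cv2.resize(p[150:270,130:390,::-1],(800,369),interpolation=cv2.INTER_CUBIC))
E
```

```text
t: 8.55
ee_pos: [474.5, 221.9, 67.7]
tcp_rot: [-0.001, 0.745, 0.667, -0.002]
ft_force: [-0.2, 0.7, 1.3]
gripper_width: 0.2
grip_force: 0.0
t: 9.55
ee_pos: [469.5, 165.6, 69.2]
tcp_rot: [-0.0, 0.745, 0.667, -0.0]
ft_force: [-0.9, 0.6, -0.5]
gripper_width: 0.1
grip_force: 0.0
t: 10.35
ee_pos: [485.4, 315.4, 218.7]
tcp_rot: [0.0, 0.744, 0.668, -0.001]
ft_force: [-0.8, -0.1, -0.7]
gripper_width: 0.1
grip_force: 0.0
G 89 [468.5 150.4  66.1] [53. 80.]
R 120 [459.1  69.9  64.6] [50. 79.]
G 106 [443.8 -72.4  66. ] [53. 79.]
G 114 [ 432.6 -183.5   65.8] [54. 79.]
```

View pics/top2.png

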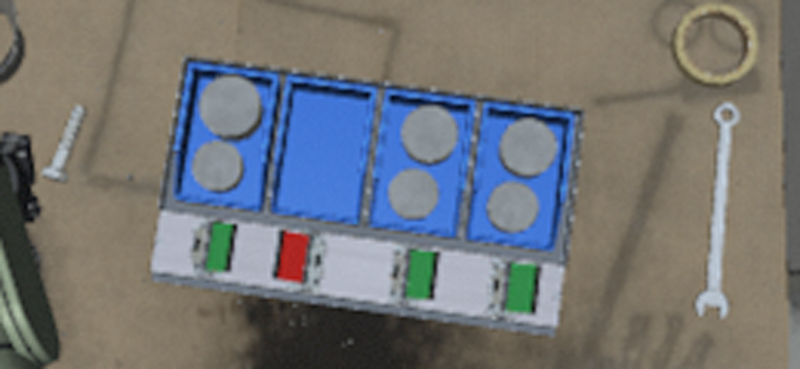

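The three tags at crop (222,246), (422,274) and (522,286) are green, and the tag in front of the empty bin (292,255) is red. All four rest on their stops, and the tins, bolt and spanner haven't moved.

```bash
python3 -c "from cell import close_job; print(close_job())"
```

```text
the job is handed in; nothing more can be done
None
```

I flipped all four tags and handed the job in: the last top view shows green in front of the three full bins and red in front of the empty one, with the tins, spanner and bolt where they were; the job was accepted without a verdict.

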